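# Complete the lit display of porcelain balls

## Robot

A 6-joint arm with a two-finger parallel gripper is mounted at the origin on the work surface. World frame = base frame: x ahead of the robot, y to its left, z up, the work surface at z = 0. Lengths are in m, angles in rad, forces in N, time in s.
With the tool pointing down it reaches from about 0.225 to 0.725 m from the base axis. Payload 3.1 kg.
Tool frame: the origin (TCP) lies on the centre line of the jaws, within the pads' length; the fingertips stand 11 mm ahead of it and the grasp point (between the pads) lies 8 mm behind it (manip.tcp_to_tips is the distance from the TCP to the fingertips, in m); z points along the fingers, y is the line along which they close (so a half turn about z gives the same grasp; the last joint's range is limited). The gripper opens to 85 mm and grips with 20 to 120 N. Pads are 22 mm wide; open, the fingers measure 114 mm over their backs; the gripper's body (76 mm by 85 mm) begins 54 mm behind the grasp point. The pads swing forward as they close: fully open they stand 13 mm farther back than shut.
Start: joints at [1.217, 0.048, 0.099, 1.622, 0, 1.443], TCP at [0.118, 0.512, 0.242] pointing down, gripper open.
Joint ranges: [-2.91, 2.91], [-0.99, 1.94], [-1.21, 1.42], [-2.12, 2.29], [-1.49, 1.47], [-3.14, 3.14]. Speed limits (rad/s): [2.79, 2.79, 3.14, 3.14, 3.14, 3.14].

## Interface

Orientations are given as a unit quaternion [x, y, z, w].
In Python, from workcell import manip, imaging, job gives the robot as it stands.
- The arm moves only by the tool drive_tool, never from a script. Its argument "steps" is a list of rows, each a list of 3 entries, a list of its own where there are three numbers: the turn, a rotation vector about the world's x, y, z in degrees, then the shift along the world's x, y, z in m, then the opening, from 0 (shut) to 1 (fully open). A call has 1 to 8 rows; each row shifts and turns the commanded pose from where the row before left it; what a row does not reach is not made up. A row lasts 1/8 s, in which the tool goes at most 62.5 mm and 10.7 degrees, less where a joint would pass 70% of its speed; a pose out of reach is approached as far as the arm can. A call with a gripper value outside its range is refused whole. The fingers move at their own pace and stop on an object; the grip force is fixed at half the most. Time passes only in rows, so rows that do not move let the fingers close. It gives the time, the measured TCP pose, the force, the opening and the grip force at its end, in the units of the state.
- manip.get_state(): the state, without advancing time (a new reading comes with each control period).
- imaging.capture(name): name is "side" or "top"; returns (picture, depth): 384x512x3 uint8, blue, green, red; 384x512 float32, m along the optical axis (not along the pixel's ray), 0 where there is no reading.
- imaging.get_calibration(name): a dict with "fx", "fy", "cx", "cy" (pixels), "R" (3x3) and "t" (3): a world point X has camera coordinates R X + t. Camera axes: x right, y down, z forward; pixel columns grow to the right and rows downward; lengths in m; the calibration is good to about 2 mm. A picture is of the moment at which its call begins. get_calibration takes no time and is no camera call.
- job.job_done(): hands the job in; it is judged then, once.
The state is a dict: "t": time; "joints": joint angles; "qvel": joint speeds; "tau": joint torques, N m; "position": TCP position; "eef_rot": TCP orientation; "contact_force": force on the tool from outside, world axes, zero at the start; "wrist_torque": the same for the moment, N m; "width": finger opening in m; "grasp_force": force on a finger pad.
Only numpy, scipy, OpenCV 4.12 (cv2) and the standard library are available. Lean on these libraries where they do the work, as an engineer would, in place of code of your own. Each camera call takes 0.05 s, during which the arm holds its last target. There are 200 camera calls.

## Task

Take the three freshly fired white balls off the kiln setter and fill the three empty wells of the sloping sample stand with them, one ball to a well; set each down gently until it rests in its well before letting go, never dropping or ramming one, and keep clear of the light bar overhead. With the set complete the display is to be lit: its little slide switch, sunk in the front deck, must end up fully on, at the left as you face the stand's low front. Leave the figures, the balls already on show and everything else where they are.

Things in the scene. Friction and masses are not known exactly. Their poses are not given: they have to be found in the camera images.
- stand: wooden sample stand, fixed, 216 mm deep (x), 262 wide (y). Origin under its middle at table height; x towards its high back, y left seen from its low front. Flat front deck: x -114 to -36, top 34 mm high. Behind it a board slopes up at 25 deg towards +x, with two rows of three wells (22 mm mouths), ball centres at x -5, z 64 (front) and x 55, z 91 (back), y -75, 0, 75 mm; which are filled changes
- well_a: empty well in the front row of the stand; origin at the point where the centre of a ball seated in it will be (11.6 mm off the sloping face, measured square to it); axes as the stand's; a grey felt disc lies at the bottom
- well_b: empty well in the front row of the stand; origin at the point where the centre of a ball seated in it will be (11.6 mm off the sloping face, measured square to it); axes as the stand's; a grey felt disc lies at the bottom
- well_c: empty well in the back row of the stand; origin at the point where the centre of a ball seated in it will be (11.6 mm off the sloping face, measured square to it); axes as the stand's; a grey felt disc lies at the bottom
- ball_1: white glazed porcelain ball, 32 mm diameter, 34 to 55 g; origin at its centre. It sits on a 22 mm hole of the setter, centre 24 mm above the table; it belongs in any one empty well
- ball_2: white glazed porcelain ball, 32 mm diameter, 34 to 55 g; origin at its centre. It sits on a 22 mm hole of the setter, centre 24 mm above the table; it belongs in any one empty well
- ball_3: white glazed porcelain ball, 32 mm diameter, 34 to 55 g; origin at its centre. It sits on a 22 mm hole of the setter, centre 24 mm above the table; it belongs in any one empty well
- shown_1: white glazed porcelain ball, 32 mm diameter, 34 to 55 g; origin at its centre. It is already on show in a well of the front row; leave it there
- shown_2: white glazed porcelain ball, 32 mm diameter, 34 to 55 g; origin at its centre. It is already on show in a well of the back row; leave it there
- shown_3: white glazed porcelain ball, 32 mm diameter, 34 to 55 g; origin at its centre. It is already on show in a well of the back row; leave it there
- setter: dark grey perforated kiln setter lying flat on the table, fixed: 150 (x) by 220 (y) by 12 mm, origin under its middle; six 22 mm holes at x -36, 36 and y -72, 0, 72 mm hold the three balls and the two figures in changing order; one hole is free
- figure_1: small white glazed angel figure, round, foot 34 mm wide, 50 mm tall, standing over a hole of the setter; origin at its foot, z up; leave alone
- figure_2: a second figure like figure_1; leave alone
- bar_middle (a point): middle of the slim aluminium LED bar, 262 mm long (along the stand's y), 20 mm deep (x), 10 mm high, axes as the stand's. It hangs over the back row: 10 mm farther back than the seated balls' centres and 132 mm above them, so a gripper for the back row must lean back towards the stand's front (-x) by 25 to 45 deg
- light_bar: the LED bar together with its two 8 mm uprights, which rise at the stand's back (x 101 mm, y -125 and 125 mm) and bend forward to the bar's ends; origin as the stand's; must not be knocked
- light_switch (a joint): travel of the light's slide switch in m: 0 off, 0.011 fully on (end stop), sliding along the stand's +y; stays where it is left, needs about 3 N
- switch_nub (a point): middle of the top of the switch's grey nub, which moves with it: nub 8 mm along the slot (y), 14 mm across (x), 4.5 mm high, its top 0.5 mm below the deck's face
- switch_recess (a point): middle of the floor of the switch's black-lined recess in the front deck, axes as the stand's: 60 mm long (y), 30 mm wide (x), 5 mm deep, open above. With the switch off the nub's middle is 10 mm to the +y side of this point, which leaves 36 mm of the recess free on the -y side for a fingertip to push it from
- tile_1: brown glaze sample tile, 48 x 48 x 8 mm, lying on the table; bystander
- tile_2: olive tile like tile_1; bystander
- glaze_jar: capped glaze jar, 56 mm wide, 75 mm tall; bystander
- kiln_post: upright square cream kiln post, 34 x 34 x 75 mm; bystander
- brush: long-handled brush lying on the table; bystander
Mind the look-alikes: they are no part of the job. Leave any blue look-alike of the ball_3 alone. Leave any yellow look-alike of the ball_2 alone.

How it is judged:
At the end, for the whole second after the job is handed in: Each of the three empty wells holds one of the three balls, its centre within 5 mm of the seated place, at rest; the balls already on show are within 5 mm of where they were; the switch stands at 9 mm or more of its 11 mm travel (distance between any of ball_1, ball_2, ball_3 and well_a below 0.005 m and distance between any of ball_1, ball_2, ball_3 and well_b below 0.005 m and distance between any of ball_1, ball_2, ball_3 and well_c below 0.005 m and linear speed of each of ball_1, ball_2, ball_3 below 0.02 m/s and distance of each of shown_1, shown_2, shown_3 from where it was at the start of the episode below 0.005 m and value of joint light_switch above 0.009 m); the robot touches nothing.
It fails at once if the light bar or its uprights are knocked (over 4 N) (contact force between anything else and light_bar above 4 N).
It fails at once if a ball is dropped or rolls loose: moving faster than 0.3 m/s (a fall of 4 to 5 mm) with no finger touching it ((linear speed of ball_1 above 0.3 m/s and contact force between the fingers and ball_1 below 0.02 N) or (linear speed of ball_2 above 0.3 m/s and contact force between the fingers and ball_2 below 0.02 N) or (linear speed of ball_3 above 0.3 m/s and contact force between the fingers and ball_3 below 0.02 N)).
It fails at once if a ball is rammed into the stand (over 25 N) (contact force between any of ball_1, ball_2, ball_3 and stand above 25 N).
It fails at once if a ball already on show leaves its well (moves over 15 mm) (distance of any of shown_1, shown_2, shown_3 from where it was at the start of the episode above 0.015 m).
It fails at once if a figure, tile, jar, kiln post or brush is pushed over 25 mm or a figure is tipped over (distance of any of figure_1, figure_2, tile_1, tile_2, glaze_jar, kiln_post, brush from where it was at the start of the episode above 0.025 m or angle between any of figure_1, figure_2's own z axis and vertical above 0.6 rad).
It also fails if it takes over 70 s, if anything falls off the work surface, if the arm or the gripper's body presses on something with over 40 N, if the wrist force passes 120 N, or if a joint passes its speed limit or range.

## Working session

There is one attempt and no reset: what is moved stays moved. The work goes in short steps, Python scripts to look and compute and a tool call to move; the robot and the scene stay as the last step left them, time stands still between calls to the robot, and variables do not carry over. Pictures are saved under pics/ and viewed, at most 11 in all, crops included, and the job is handed in when it is done.

Besides the shell and the picture viewer there is one more tool, called after "Emit:" as a command line: name --argument value ..., lists and objects as JSON in quotes. drive_tool: Moves the arm, as the interface text tells. Its arguments: {"type":"object","properties":{"steps":{"type":"array"}},"required":["steps"]}

```bash
mkdir -p pics
cat > h.py <<'E'
import numpy as np, cv2
from workcell import manip, imaging, job
def cap(n,f=None):
    im,d=imaging.capture(n)
    if f: cv2.imwrite('pics/'+f,im)
    return im,d
def cloud(n,d):
    c=imaging.get_calibration(n); v,u=np.mgrid[:d.shape[0],:d.shape[1]]
    P=np.stack([(u-c['cx'])/c['fx']*d,(v-c['cy'])/c['fy']*d,d],-1)
    return (P-np.array(c['t']))@np.array(c['R'])
def proj(n,X):
    c=imaging.get_calibration(n); p=np.array(c['R'])@X+np.array(c['t'])
    return c['fx']*p[0]/p[2]+c['cx'],c['fy']*p[1]/p[2]+c['cy']
E
python3 - <<'E'
from h import *
for n in ('top','side'):
    im,d=cap(n,n+'0.png'); np.savez('pics/'+n+'0.npz',im=im,d=d)
    c=imaging.get_calibration(n); print(n,c['fx'],-np.array(c['R']).T@c['t'])
print(manip.get_state(),manip.tcp_to_tips)
E
```

```text
top 466.82174453458015 [ 0.47164924 -0.10494105  1.47698196]
side 378.5686107200953 [ 0.54211115 -0.91807048  0.75060797]
{'t': 0.1, 'joints': array([ 1.21717798e+00,  4.86768907e-02,  9.77364933e-02,  1.62198157e+00,
       -1.26206032e-05,  1.44302477e+00]), 'qvel': array([ 0.00036449, -0.00013439,  0.00339089,  0.00092365,  0.00185823,
        0.00217831]), 'tau': array([ 3.01821332e-03, -3.39849222e+01,  3.20936465e+01,  1.57709210e-02,
       -1.86638204e-04,  9.54552704e-07]), 'position': array([0.11738173, 0.51116889, 0.24122504]), 'eef_rot': array([ 1.12683484e-01,  9.93630365e-01, -1.03368548e-03, -2.47224006e-04]), 'contact_force': array([-0.34778653, -0.21810969, -0.10467797]), 'wrist_torque': array([ 0.04816314, -0.01553046,  0.01393315]), 'grasp_force': 0.0, 'width': 0.0856115819632159} 0.011
```

View pics/top0.png

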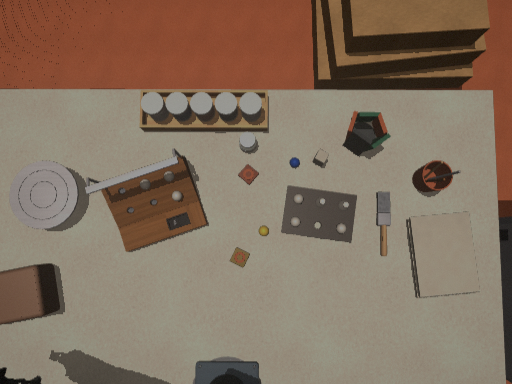

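View pics/side0.png

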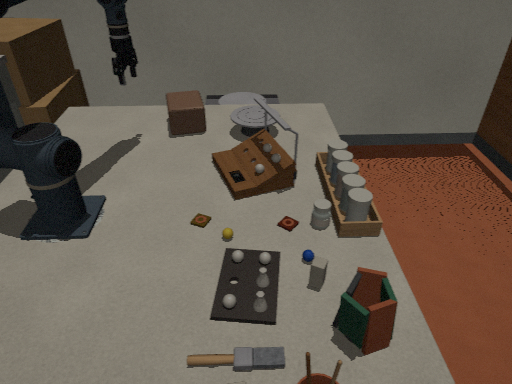

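The top view shows the stand near (155,205), with its front and the switch at (178,222). The setter is near (320,213), with round balls and two taller figures on it. The yellow ball at (264,231) and the blue one at (295,162) are the decoys.

Run:
```python
from h import *
from scipy.optimize import least_squares, minimize
z=np.load('pics/top0.npz'); im,d=z['im'],z['d']; P=cloud('top',d)
hsv=cv2.cvtColor(im,cv2.COLOR_BGR2HSV)
print('table z',np.median(P[300:340,200:300,2]),P[300:340,200:300,2].std())
# setter
m=np.zeros(d.shape,bool); m[175:255,270:370]=1
s=m&(im.max(-1)<95)&(P[...,2]>.004)&(P[...,2]<.02)
r=cv2.minAreaRect((P[s][:,:2]*1000).astype(np.float32)); print('setter rect mm',r, np.median(P[s][:,2]))
# white blobs everywhere on setter & stand
for name,box in (('setter',(175,255,270,370)),('stand',(150,250,95,210))):
    m=np.zeros(d.shape,np.uint8); a,b,c,e=box; m[a:b,c:e]=1
    w=(m>0)&(hsv[...,1]<60)&(hsv[...,2]>110)&(P[...,2]>.015)
    n,l,st,ce=cv2.connectedComponentsWithStats(w.astype(np.uint8))
    for i in range(1,n):
        if st[i,4]>8:
            q=P[l==i]; print(name,ce[i].round(1),st[i,4],'mean',q.mean(0).round(4),'ztop',np.percentile(q[:,2],95).round(4))
# stand
m=np.zeros(d.shape,bool); m[145:260,90:215]=1
s=m&(hsv[...,1]>80)&(P[...,2]>.02)&(P[...,2]<.125)
q=P[s]; r=cv2.minAreaRect((q[:,:2]*1000).astype(np.float32)); print('stand rect',r,cv2.boxPoints(r))
g=q[(q[:,2]>.05)&(q[:,2]<.095)]
A=np.c_[g[:,:2],np.ones(len(g))]
for _ in range(4):
    k=np.linalg.lstsq(A,g[:,2],rcond=None)[0]; e=g[:,2]-A@k; kk=abs(e)<2*e.std(); A,g=A[kk],g[kk]
print('slope',k,np.degrees(np.arctan(np.hypot(*k[:2]))),'yaw',np.degrees(np.arctan2(k[1],k[0])),e.std())
cv2.imwrite('pics/c1.png',np.hstack([cv2.resize(im[145:255,95:215],None,fx=3.3,fy=4.4,interpolation=2),cv2.resize(im[175:255,270:370],None,fx=4,fy=6.05,interpolation=2)]))
```

```text
table z 0.0004120238206586677 0.08081750332921729
setter rect mm ((550.044921875, -281.75537109375), (220.49534606933594, 149.34561157226562), 82.33573913574219) 0.012276963108596883
setter [297.9 198.2] 57 mean [ 0.5962 -0.2149  0.0361] ztop 0.0424
setter [322.  200.6] 25 mean [ 0.5872 -0.2863  0.0595] ztop 0.0619
setter [345.6 204. ] 25 mean [ 0.5772 -0.3578  0.0589] ztop 0.0636
setter [294.6 221.2] 60 mean [ 0.5251 -0.2046  0.036 ] ztop 0.0429
setter [341.1 227.9] 59 mean [ 0.5054 -0.3471  0.0358] ztop 0.0426
stand [136.3 172.4] 622 mean [0.6457 0.235  0.2368] ztop 0.2333
stand [166.8 172.2] 11 mean [0.6476 0.154  0.2302] ztop 0.7924
stand [175.6 195. ] 59 mean [0.598  0.1531 0.1002] ztop 0.0816
stand rect ((573.1358642578125, 227.0853271484375), (213.03956604003906, 264.4563293457031), 19.447174072265625) [[428.6694  316.30527]
 [516.7169   66.93648]
 [717.6023  137.86539]
 [629.5548  387.2342 ]]
slope [ 0.425124    0.15080285 -0.22706415] 24.279117490388515 yaw 19.530956322546285 0.0025285008248332615
```

View pics/c1.png

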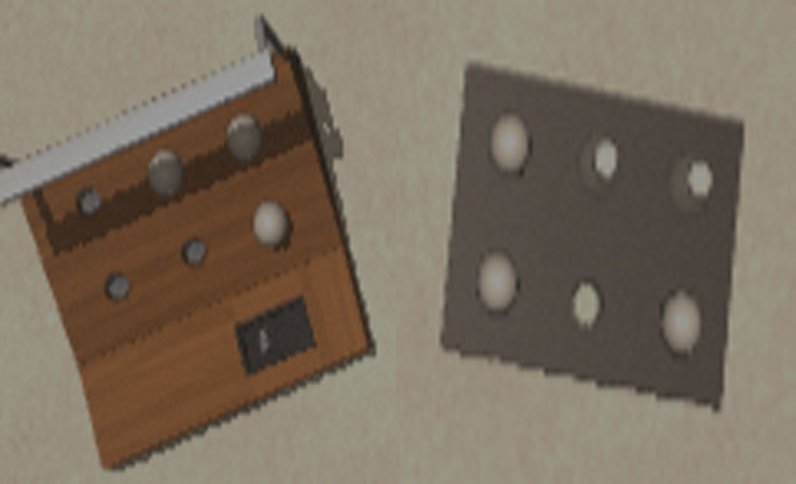

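The crop shows the empty wells: back-left, front-left and front-middle. The nub sits in the left part of the recess. The balls are on setter holes (36,72), (-36,72) and (-36,-72). Next I fit the stand more exactly.

Run:
```python
from h import *
from scipy.optimize import least_squares
# predicted stand pose fit on: well disc pixels, ball pixels, recess pixels (top crop, scale 3.3x/4.4x, offset 95,145)
z=np.load('pics/top0.npz'); im,d=z['im'],z['d']; P=cloud('top',d); hsv=cv2.cvtColor(im,cv2.COLOR_BGR2HSV)
px=lambda u,v:(u/3.3+95-.35,v/4.4+145-.35)
n=np.array([-np.sin(np.radians(25)),0,np.cos(np.radians(25))])
wl=[([.055,.075,.091],(89,202)),([-.005,.075,.064],(117,287)),([-.005,0,.064],(193,251))]
bl=[([-.005,-.075,.064],(271,224)),([.055,0,.091],(166,173)),([.055,-.075,.091],(243,138))]
obs=[(np.array(p)-n*.014,px(*q)) for p,q in wl]+[(np.array(p),px(*q)) for p,q in bl]
obs+=[(np.array([-.114,.131,.034]),px(104,466)),(np.array([-.114,-.131,.034]),px(374,350))]
def W(p,X): c,s=np.cos(p[2]),np.sin(p[2]); return np.array([p[0]+c*X[0]-s*X[1],p[1]+s*X[0]+c*X[1],X[2]])
f=lambda p:np.concatenate([np.array(proj('top',W(p,X)))-q for X,q in obs])
r=least_squares(f,[.575,.227,.34],loss='soft_l1'); p=r.x
print('stand',p,np.degrees(p[2])); print(f(p).reshape(-1,2).round(1))
for k,X in dict(a=[-.005,.075,.064],b=[-.005,0,.064],c=[.055,.075,.091]).items(): print(k,W(p,np.array(X)).round(4))
# recess: dark pixels
m=np.zeros(d.shape,np.uint8); m[205:235,162:195]=1
s=(m>0)&(im.max(-1)<70)
nn,l,st,ce=cv2.connectedComponentsWithStats(s.astype(np.uint8)); i=1+st[1:,4].argmax(); q=P[l==i]
R=np.array([[np.cos(p[2]),-np.sin(p[2])],[np.sin(p[2]),np.cos(p[2])]])
loc=(q[:,:2]-p[:2])@R; print('recess local',st[i],np.percentile(loc,[2,98],axis=0),np.median(q[:,2]))
from scipy.spatial.transform import Rotation as Ro
def fit(w):
    return
# ball sphere check
g=P[190:200,171:180].reshape(-1,3); g=g[(g[:,2]>.068)&(g[:,2]<.09)]
b=least_squares(lambda c:np.linalg.norm(g-c,axis=1)-.016,[.6,.155,.064],loss='soft_l1',f_scale=.002).x
print('shown front ball fit',b,'pred',W(p,np.array([-.005,-.075,.064])))
nub=np.array(px(263,340)); print('nub px',nub,'world',P[int(round(nub[1])),int(round(nub[0]))],'local',(P[int(round(nub[1])),int(round(nub[0]))][:2]-p[:2])@R)
```

```text
stand [0.57990482 0.22891929 0.33779819] 19.354410445190855
[[ 0.3  0. ]
 [ 0.2 -0. ]
 [ 0.4  0.2]
 [-0.2 -0.1]
 [ 0.1 -0.1]
 [ 0.5 -0.2]
 [-0.4  0.8]
 [-1.6 -0.5]]
a [0.5503 0.298  0.064 ]
b [0.5752 0.2273 0.064 ]
c [0.6069 0.3179 0.091 ]
recess local [166 213  25  17 245] [[-0.09494793 -0.08313306]
 [-0.06013196 -0.01733164]] 0.030878591043593674
shown front ball fit [0.60047706 0.15651166 0.06407041] pred [0.60004318 0.15650074 0.064     ]
nub px [174.3469697  221.92272727] world [0.52027351 0.16835098 0.03262941] local [-0.07633432 -0.03738294]
```

Emit:
drive_tool --steps '[[[0, 0, 1.5], [0.05, -0.03, 0], 0.6], [[0, 0, 1.5], [0.05, -0.03, 0], 0.6], [[0, 0, 1.2], [0.05, -0.03, 0], 0.6], [[0, 0, 1.1], [0.05, -0.03, 0], 0.6], [[0, 0, 0], [0.05, -0.03, 0], 0.6], [[0, 0, 0], [0.03, -0.05, 0], 0.6], [[0, 0, 0], [0.03, -0.05, 0], 0.6], [[0, 0, 0], [0.02, -0.05, 0], 0.6]]'

```text
t: 1.1
position: [0.4483, 0.2098, 0.2414]
eef_rot: [0.067, 0.998, -0.0, -0.0]
contact_force: [0.2, 0.9, 0.1]
width: 0.0514
grasp_force: 0.0
```

Emit:
drive_tool --steps '[[[0, 0, 0], [0.01, -0.06, -0.01], 0.6], [[0, 0, 0], [0.011, -0.06, -0.02], 0.6], [[0, 0, 0], [0.011, -0.06, -0.02], 0.6], [[0, 0, 0], [0.011, -0.06, -0.02], 0.6], [[0, 0, 0], [0.011, -0.06, -0.02], 0.6], [[0, 0, 0], [0.011, -0.06, -0.02], 0.6], [[0, 0, 0], [0.011, -0.055, -0.02], 0.6], [[0, 0, 0], [0, 0, -0.01], 0.6]]'

```text
t: 2.1
position: [0.5212, -0.1987, 0.1024]
eef_rot: [0.069, 0.998, 0.0, -0.001]
contact_force: [-0.1, 1.6, 1.0]
width: 0.0514
grasp_force: 0.0
```

Run:
```python
from h import *
px=lambda u,v:(u/3.3+95-.35,v/4.4+145-.35)
c=imaging.get_calibration('top')
o=np.array([.5799,.2289]);a=.3378;R=np.array([[np.cos(a),-np.sin(a)],[np.sin(a),np.cos(a)]])
def ray(u,v,z):
    Rc=np.array(c['R']);C=-Rc.T@c['t'];dd=Rc.T@np.array([(u-c['cx'])/c['fx'],(v-c['cy'])/c['fy'],1]);return C+dd*(z-C[2])/dd[2]
for q in [(237,325),(305,297),(315,347),(247,375),(276,336)]:
    w=ray(*px(*q),.034);print(q,w.round(4),((w[:2]-o)@R).round(4))
w=ray(*px(263,341),.0335);print('nub',w.round(4),((w[:2]-o)@R).round(4))
s=manip.get_state();print(s['position'],s['eef_rot'])
im,d=cap('side','s1.png'); cv2.imwrite('pics/s1.png',cv2.resize(im[170:340,150:350],(800,600) if 0 else (700,595),interpolation=2))
```

```text
(237, 325) [0.5309 0.1917 0.034 ] [-0.0586 -0.0188]
(305, 297) [0.551  0.1282 0.034 ] [-0.0607 -0.0854]
(315, 347) [0.5159 0.1181 0.034 ] [-0.0971 -0.0833]
(247, 375) [0.4958 0.1814 0.034 ] [-0.095  -0.0169]
(276, 336) [0.5234 0.1549 0.034 ] [-0.0779 -0.0511]
nub [0.5198 0.1671 0.0335] [-0.0772 -0.0384]
[ 0.521156   -0.19872288  0.10240542] [ 6.93684130e-02  9.97590175e-01  1.36042157e-04 -1.35935833e-03]
```

View pics/s1.png

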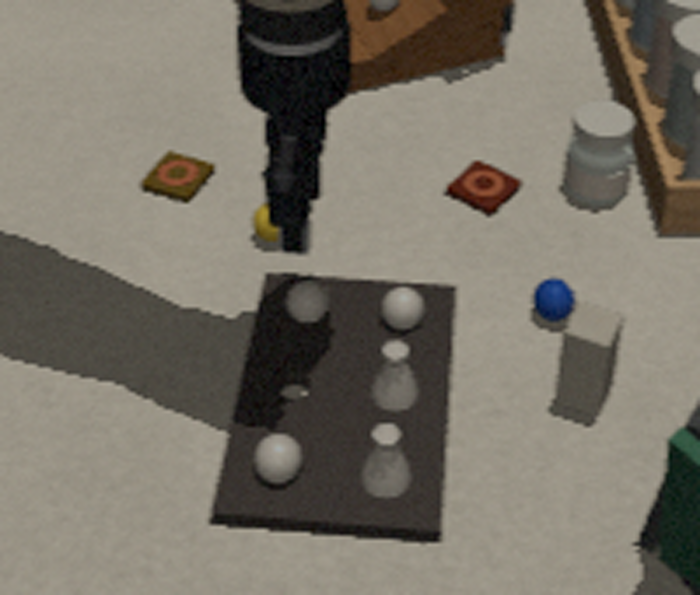

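The gripper hangs above the near-left setter ball at (305,300). The free hole and the figures are clear of it. I lower it now.

Emit:
drive_tool --steps '[[[0, 0, 0], [0, -0.0025, -0.03], 0.6], [[0, 0, 0], [0, 0, -0.025], 0.6], [[0, 0, 0], [0, 0, -0.015], 0.6], [[0, 0, 0], [0, 0, -0.006], 0.6], [[0, 0, 0], [0, 0, 0], 0.6], [[0, 0, 0], [0, 0, 0], 0.6]]'

```text
t: 2.9
position: [0.5228, -0.1979, 0.03]
eef_rot: [0.066, 0.998, -0.0, 0.001]
contact_force: [0.0, -0.6, -0.0]
width: 0.0515
grasp_force: 0.0
```

Emit:
drive_tool --steps '[[[0, 0, 0], [0.001, -0.0075, 0], 0.6], [[0, 0, 0], [0, 0, -0.004], 0.6], [[0, 0, 0], [0, 0, 0], 0.6]]'

```text
t: 3.28
position: [0.5227, -0.2054, 0.0245]
eef_rot: [0.067, 0.998, 0.0, -0.0]
contact_force: [-0.0, 0.1, -0.1]
width: 0.0512
grasp_force: 0.0
```

Emit:
drive_tool --steps '[[[0, 0, 0], [0, 0, 0], 0.2], [[0, 0, 0], [0, 0, 0], 0.2], [[0, 0, 0], [0, 0, 0], 0.2], [[0, 0, 0], [0, 0, 0], 0.2], [[0, 0, 0], [0, 0, 0], 0.2], [[0, 0, 0], [0, 0, 0], 0.2]]'

```text
t: 4.03
position: [0.5234, -0.2061, 0.0255]
eef_rot: [0.067, 0.998, -0.001, 0.0]
contact_force: [-1.9, -4.3, 4.5]
width: 0.0289
grasp_force: 59.1
```

Run:
```python
from h import *
im,d=cap('side')
u,v=proj('side',np.array([.523,-.2055,.03]));u,v=int(u),int(v);print(u,v)
a=im[max(0,v-40):v+35,u-50:u+50]
cv2.imwrite('pics/s2.png',np.clip(cv2.resize(a,None,fx=7,fy=7,interpolation=2)*1.6,0,255))
```

```text
237 253[ WARN:0@1.559] global loadsave.cpp:1063 imwrite_ Unsupported depth image for selected encoder is fallbacked to CV_8U.
```

View pics/s2.png

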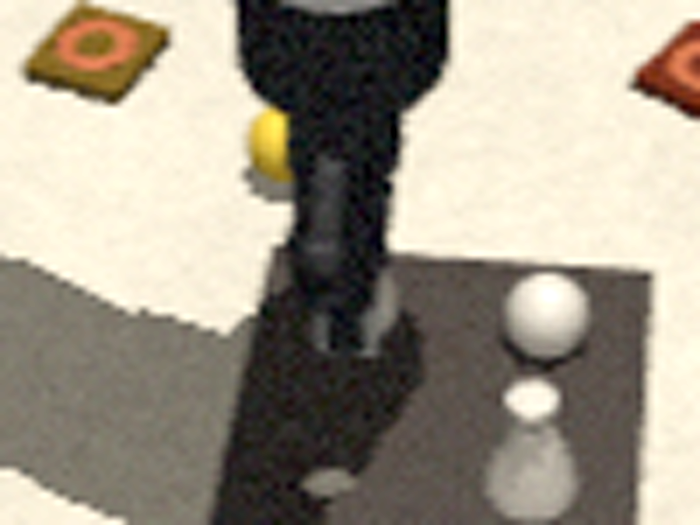

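The ball is held between the pads, slightly off-centre towards the right. I lift it carefully.

Emit:
drive_tool --steps '[[[0, 0, 0], [0, 0, 0.004], 0.2], [[0, 0, 0], [0, 0, 0.02], 0.2], [[0, 0, 0], [0, 0, 0.05], 0.2], [[0, 0, 0], [0, 0, 0.06], 0.2], [[0, 0, 0], [0, 0, 0.04], 0.2], [[0, 0, 0], [0, 0.02, 0], 0.2]]'

```text
t: 4.82
position: [0.5253, -0.1853, 0.2028]
eef_rot: [0.067, 0.998, 0.0, 0.004]
contact_force: [0.4, 0.6, -1.1]
width: 0.0287
grasp_force: 59.2
```

Run:
```python
from h import *
s=manip.get_state(); p=s['position'];print(p,s['eef_rot'],s['width'],s['grasp_force'])
im,d=cap('side');P=cloud('side',d)
hsv=cv2.cvtColor(im,cv2.COLOR_BGR2HSV)
m=(np.linalg.norm(P-p,axis=-1)<.05)
w=m&(im.min(-1)>70)
print(w.sum(),P[w].mean(0) if w.sum() else '', (P[w].max(0),P[w].min(0)) if w.sum() else '')
u,v=map(int,proj('side',p))
cv2.imwrite('pics/s3.png',np.clip(cv2.resize(im[v-35:v+35,u-45:u+45],None,fx=6,fy=6,interpolation=2).astype(float)*1.6,0,255).astype(np.uint8))
```

```text
[ 0.52530951 -0.18530698  0.20276327] [6.69934426e-02 9.97746841e-01 7.51900590e-05 3.62137977e-03] 0.028704926889204608 59.21135723590851
19 [ 0.53462749 -0.20004682  0.20026501] (array([ 0.54189924, -0.19170958,  0.21131256]), array([ 0.51307681, -0.20914351,  0.19229878]))
```

View pics/s3.png

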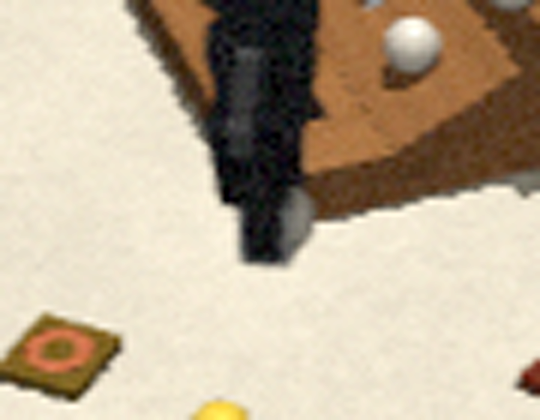

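The ball is held securely and sticks out a little to +x of the pads. I'll carry it to the front of the stand and turn the tool to its orientation there.

Emit:
drive_tool --steps '[[[0, 0, 9], [-0.004, 0.04, 0], 0.2], [[0, 0, 9], [-0.004, 0.045, 0], 0.2], [[0, 0, 9], [-0.004, 0.05, 0], 0.2], [[3.31, -9.43, 0], [-0.004, 0.05, 0], 0.2], [[3.31, -9.43, 0], [-0.004, 0.05, 0], 0.2], [[3.31, -9.43, 0], [-0.005, 0.05, 0], 0.2], [[0, 0, 0], [0, 0, 0], 0.2], [[0, 0, 0], [0, 0, 0], 0.2]]'

```text
t: 5.88
position: [0.4967, 0.1005, 0.1966]
eef_rot: [-0.163, 0.952, 0.044, 0.254]
contact_force: [0.8, -0.2, 0.9]
width: 0.0288
grasp_force: 59.3
```

```bash
cat >> h.py <<'E'
from scipy.spatial.transform import Rotation as Ro
psi=.3378
def tgt(deg,yaw=psi):
    y=np.array([-np.sin(yaw),np.cos(yaw),0]);a=np.radians(deg)
    z=np.array([np.sin(a)*np.cos(yaw),np.sin(a)*np.sin(yaw),-np.cos(a)])
    return Ro.from_matrix(np.c_[np.cross(y,z),y,z])
def err(deg,yaw=psi):
    s=manip.get_state(); return (tgt(deg,yaw)*Ro.from_quat(s['eef_rot']).inv()).as_rotvec(degrees=True).round(2),s['position'].round(4)
E
python3 - <<'E'
from h import *
print(err(30), manip.get_state()['joints'].round(2))
E
```

```text
(array([-0.02, -0.18, -0.12]), array([0.4967, 0.1005, 0.1966])) [-0.05 -0.56 -0.59  1.05  0.19 -0.34]
```

Emit:
drive_tool --steps '[[[0, 0, 0], [0.005, 0.045, 0], 0.2], [[0, 0, 0], [0.005, 0.05, 0], 0.2], [[0, 0, 0], [0.005, 0.05, 0], 0.2], [[0, 0, 0], [0.015, 0.05, -0.015], 0.2], [[0, 0, 0], [0.025, 0.01, -0.015], 0.2], [[0, 0, 0], [0.021, 0.0005, -0.0136], 0.2], [[0, 0, 0], [0, 0, 0], 0.2], [[0, 0, 0], [0, 0, 0], 0.2]]'

```text
t: 6.88
position: [0.5754, 0.3051, 0.1559]
eef_rot: [-0.162, 0.952, 0.043, 0.255]
contact_force: [-0.2, 0.1, -0.5]
width: 0.0289
grasp_force: 59.5
```

Run:
```python
from h import *
e=err(30);p=e[1];print(e)
im,d=cap('side');P=cloud('side',d)
a=Ro.from_quat(manip.get_state()['eef_rot']).as_matrix()
w=(np.linalg.norm(P-p,axis=-1)<.05)
lab=((P-p)@a)
wb=w&(im.min(-1)>75); print('bright pts in tool frame mm',wb.sum()); 
print((lab[wb]*1000).round(0).tolist()[:40])
u,v=map(int,proj('side',p))
cv2.imwrite('pics/s4.png',np.clip(cv2.resize(im[v-40:v+40,u-45:u+45],None,fx=7,fy=7,interpolation=2).astype(float)*1.5,0,255).astype(np.uint8))
```

```text
(array([-0.  , -0.02,  0.04]), array([0.5754, 0.3051, 0.1559]))
bright pts in tool frame mm 11
[[-12.0, -23.0, -21.0], [-16.0, -4.0, -6.0], [-10.0, -23.0, -17.0], [-14.0, -3.0, -2.0], [-17.0, -3.0, 1.0], [-11.0, -22.0, -11.0], [-15.0, -11.0, -2.0], [-12.0, -20.0, -4.0], [-16.0, -9.0, 6.0], [-14.0, -8.0, 10.0], [-11.0, -21.0, 5.0]]
```

View pics/s4.png

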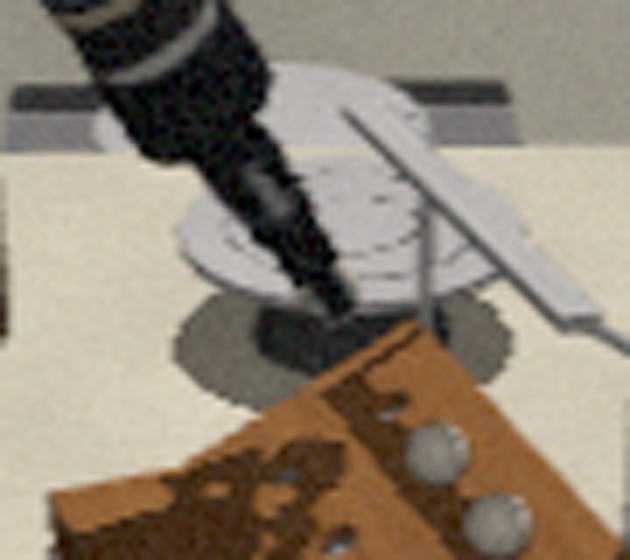

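The arm leans well clear of the bar, and the empty back well is at (390,402). The bright edge points put the ball centred in the grip. I approach the well.

Emit:
drive_tool --steps '[[[0, 0, 0], [0.0087, 0.0036, -0.018], 0.2], [[0, 0, 0], [0.0087, 0.0036, -0.018], 0.2], [[0, 0, 0], [0.0088, 0.0037, -0.0191], 0.2], [[0, 0, 0], [0, 0, 0], 0.2], [[0, 0, 0], [0, 0, 0], 0.2]]'

```text
t: 7.55
position: [0.6007, 0.3162, 0.1019]
eef_rot: [-0.162, 0.952, 0.044, 0.256]
contact_force: [-0.8, 0.6, 0.9]
width: 0.0288
grasp_force: 59.5
```

Emit:
drive_tool --steps '[[[0, 0, 0], [0.0014, 0.0004, -0.0025], 0.2], [[0, 0, 0], [0.0014, 0.0004, -0.0025], 0.2], [[0, 0, 0], [0.001, 0.0003, -0.0015], 0.2], [[0, 0, 0], [0, 0, 0], 0.2]]'

```text
t: 8.05
position: [0.6041, 0.3171, 0.0936]
eef_rot: [-0.162, 0.952, 0.043, 0.255]
contact_force: [-0.8, -0.6, -0.8]
width: 0.029
grasp_force: 59.5
```

Emit:
drive_tool --steps '[[[0, 0, 0], [0.0008, 0.0002, -0.0012], 0.2], [[0, 0, 0], [0.0005, 0.0001, -0.001], 0.2], [[0, 0, 0], [0, 0, 0], 0.2]]'

```text
t: 8.43
position: [0.6049, 0.3173, 0.0929]
eef_rot: [-0.163, 0.952, 0.043, 0.255]
contact_force: [-9.2, -3.7, 8.4]
width: 0.0287
grasp_force: 60.7
```

Emit:
drive_tool --steps '[[[0, 0, 0], [-0.001, -0.0003, 0], 0.2], [[0, 0, 0], [0, 0, 0], 0.2]]'

```text
t: 8.68
position: [0.6047, 0.3172, 0.093]
eef_rot: [-0.162, 0.952, 0.043, 0.256]
contact_force: [-3.9, -2.1, 4.7]
width: 0.0284
grasp_force: 60.3
```

Emit:
drive_tool --steps '[[[0, 0, 0], [-0.0006, -0.0002, -0.001], 0.2], [[0, 0, 0], [0, 0, 0], 0.2]]'

```text
t: 8.93
position: [0.6046, 0.3172, 0.0929]
eef_rot: [-0.162, 0.952, 0.044, 0.256]
contact_force: [-6.1, -3.0, 5.8]
width: 0.0291
grasp_force: 60.3
```

Emit:
drive_tool --steps '[[[0, 0, 0], [-0.0005, -0.0002, 0.0006], 0.36], [[0, 0, 0], [0, 0, 0], 0.42], [[0, 0, 0], [0, 0, 0], 0.5], [[0, 0, 0], [0, 0, 0], 0.55], [[0, 0, 0], [0, 0, 0], 0.55]]'

```text
t: 9.55
position: [0.6031, 0.3167, 0.0907]
eef_rot: [-0.162, 0.952, 0.043, 0.255]
contact_force: [-0.2, 0.9, 0.3]
width: 0.0471
grasp_force: 0.0
```

Now I back out along the tool axis and look.

Emit:
drive_tool --steps '[[[0, 0, 0], [-0.007, -0.0025, 0.013], 0.55], [[0, 0, 0], [-0.014, -0.005, 0.026], 0.55], [[0, 0, 0], [-0.019, -0.0066, 0.035], 0.55], [[0, 0, 0], [-0.025, -0.03, 0.03], 0.55], [[0, 0, 0], [-0.02, -0.06, 0], 0.55], [[0, 0, 0], [0, -0.06, 0], 0.55], [[0, 0, 0], [0, -0.06, 0], 0.55], [[-3.31, 9.43, 0], [0, -0.05, 0], 0.55]]'

```text
t: 10.55
position: [0.5099, 0.0418, 0.1896]
eef_rot: [-0.165, 0.972, 0.03, 0.165]
contact_force: [1.0, 0.3, 0.0]
width: 0.0472
grasp_force: 0.0
```

```bash
cat >> h.py <<'E'
WELL=dict(a=[.5503,.298,.064],b=[.5752,.2273,.064],c=[.6069,.3179,.091],s1=[.6,.1565,.064])
def balls(n,names):
    from scipy.optimize import least_squares
    im,d=cap(n);P=cloud(n,d);hsv=cv2.cvtColor(im,cv2.COLOR_BGR2HSV)
    for k in names:
        c0=np.array(WELL[k]); g=P[(np.linalg.norm(P-c0,axis=-1)<.026)&(hsv[...,1]<70)&(im.min(-1)>45)]
        if len(g)<8: print(k,len(g)); continue
        b=least_squares(lambda c:np.linalg.norm(g-c,axis=1)-.016,c0,loss='soft_l1',f_scale=.001).x
        print(n,k,len(g),((b-c0)*1000).round(1))
E
python3 - <<'E'
from h import *
print(manip.get_state()['position'])
balls('top',['c','s1']);balls('side',['c','s1'])
im,d=cap('side'); cv2.imwrite('pics/s5.png',cv2.resize(im[90:210,190:310],(600,600),interpolation=2))
E
```

```text
[0.50986208 0.04178057 0.18960489]
top c 87 [1.  1.  0.7]
top s1 79 [ 0.8  1.1 -0.1]
side c 50 [ 0.8 -1.7  0.5]
side s1 62 [ 0.6 -1.4 -0.4]
```

View pics/s5.png

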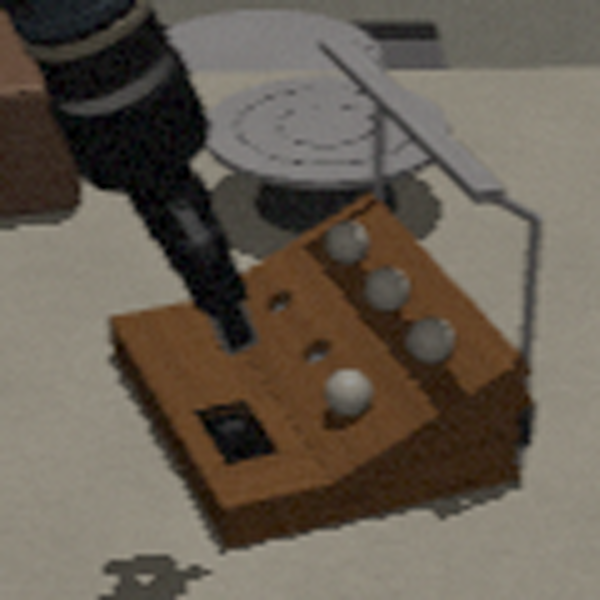

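All three back wells now hold balls, and ball 1 sits within about 1 mm. On to the second ball.

Emit:
drive_tool --steps '[[[-3.31, 9.43, 0], [0.01, -0.045, 0], 0.6], [[-3.31, 9.43, 0], [0.01, -0.045, 0], 0.6], [[0, 0, -9], [0.015, -0.045, -0.01], 0.6], [[0, 0, -9], [0.015, -0.045, -0.02], 0.6], [[0, 0, -9], [0.015, -0.045, -0.02], 0.6], [[0, 0, 0], [0.02, -0.032, -0.02], 0.6], [[0, 0, 0], [0, 0, -0.02], 0.6], [[0, 0, 0], [0, 0, 0], 0.6]]'

```text
t: 11.7
position: [0.6027, -0.2124, 0.1043]
eef_rot: [0.066, 0.998, 0.001, -0.001]
contact_force: [0.5, 0.7, 0.5]
width: 0.0516
grasp_force: 0.0
```

Run:
```python
from h import *
print(err(0,np.radians(-7.66)))
```

```text
(array([-0.09, -0.11, -0.06]), array([ 0.6027, -0.2124,  0.1043]))
```

Emit:
drive_tool --steps '[[[0, 0, 0], [-0.007, -0.0028, -0.015], 0.6], [[0, 0, 0], [0, 0, -0.025], 0.6], [[0, 0, 0], [0, 0, -0.02], 0.6], [[0, 0, 0], [0, 0, -0.015], 0.6], [[0, 0, 0], [0, 0, 0], 0.6], [[0, 0, 0], [0, 0, 0], 0.6]]'

```text
t: 12.45
position: [0.5971, -0.2167, 0.031]
eef_rot: [0.067, 0.998, -0.0, 0.001]
contact_force: [0.5, -0.8, 0.5]
width: 0.0515
grasp_force: 0.0
```

Emit:
drive_tool --steps '[[[0, 0, 0], [-0.0015, 0.001, -0.0055], 0.6], [[0, 0, 0], [0, 0, 0], 0.6], [[0, 0, 0], [0, 0, 0], 0.2], [[0, 0, 0], [0, 0, 0], 0.2], [[0, 0, 0], [0, 0, 0], 0.2], [[0, 0, 0], [0, 0, 0], 0.2], [[0, 0, 0], [0, 0, 0], 0.2]]'

```text
t: 13.32
position: [0.5954, -0.2163, 0.0254]
eef_rot: [0.067, 0.998, -0.001, 0.001]
contact_force: [-1.7, -3.5, 4.2]
width: 0.0289
grasp_force: 59.1
```

Emit:
drive_tool --steps '[[[0, 0, 0], [0, 0, 0.005], 0.2], [[0, 0, 0], [0, 0, 0.02], 0.2], [[0, 0, 0], [0, 0, 0.05], 0.2], [[0, 0, 0], [0, 0, 0.05], 0.2], [[0, 0, 0], [-0.01, 0.03, 0.04], 0.2], [[0, 0, 9], [-0.015, 0.04, 0], 0.2], [[0, 0, 9], [-0.015, 0.04, 0], 0.2], [[0, 0, 9], [-0.015, 0.04, 0], 0.2]]'

```text
t: 14.32
position: [0.5395, -0.0636, 0.191]
eef_rot: [-0.171, 0.985, 0.0, 0.001]
contact_force: [0.3, -0.5, 0.1]
width: 0.0288
grasp_force: 59.2
```

Emit:
drive_tool --steps '[[[2.76, -7.86, 0], [-0.02, 0.045, 0], 0.2], [[2.76, -7.86, 0], [-0.02, 0.045, 0], 0.2], [[2.76, -7.86, 0], [-0.005, 0.045, 0], 0.2], [[0, 0, 0], [0.005, 0.05, -0.01], 0.2], [[0, 0, 0], [0.01, 0.055, -0.02], 0.2], [[0, 0, 0], [0.01, 0.055, -0.02], 0.2], [[0, 0, 0], [0.01, 0.05, -0.02], 0.2], [[0, 0, 0], [0, 0, 0], 0.2]]'

```text
t: 15.32
position: [0.5274, 0.2828, 0.117]
eef_rot: [-0.167, 0.962, 0.037, 0.21]
contact_force: [-0.6, -0.5, -1.1]
width: 0.0286
grasp_force: 59.5
```

Run:
```python
from h import *
print(err(25))
```

```text
(array([ 0.04, -0.33, -0.38]), array([0.5274, 0.2828, 0.117 ]))
```

Emit:
drive_tool --steps '[[[0, 0, 0], [0.005, 0.01, -0.004], 0.2], [[0, 0, 0], [0.006, 0.0018, -0.018], 0.2], [[0, 0, 0], [0.0066, 0.0015, -0.02], 0.2], [[0, 0, 0], [0, 0, 0], 0.2], [[0, 0, 0], [0, 0, 0], 0.2]]'

```text
t: 15.95
position: [0.5485, 0.2924, 0.0792]
eef_rot: [-0.164, 0.962, 0.036, 0.214]
contact_force: [-0.1, 0.3, -1.1]
width: 0.0287
grasp_force: 59.5
```

Emit:
drive_tool --steps '[[[0, 0, 0], [-0.0035, 0.0037, -0.0035], 0.2], [[0, 0, 0], [0, 0, 0], 0.2], [[0, 0, 0], [0, 0, 0], 0.2]]'

```text
t: 16.32
position: [0.5441, 0.2967, 0.0746]
eef_rot: [-0.164, 0.962, 0.036, 0.214]
contact_force: [-1.0, 0.9, -1.2]
width: 0.0287
grasp_force: 59.5
```

Emit:
drive_tool --steps '[[[0, 0, 0], [0.0013, 0.0003, -0.0025], 0.2], [[0, 0, 0], [0.0013, 0.0003, -0.0025], 0.2], [[0, 0, 0], [0.0008, 0.0002, -0.0015], 0.2], [[0, 0, 0], [0, 0, 0], 0.2]]'

```text
t: 16.82
position: [0.5474, 0.2972, 0.0672]
eef_rot: [-0.164, 0.962, 0.036, 0.213]
contact_force: [-0.2, 0.6, -0.7]
width: 0.0286
grasp_force: 59.5
```

Emit:
drive_tool --steps '[[[0, 0, 0], [0.0005, 0.0001, -0.001], 0.2], [[0, 0, 0], [0.0003, 0.0001, -0.0008], 0.2], [[0, 0, 0], [0, 0, 0], 0.2]]'

```text
t: 17.2
position: [0.5484, 0.2975, 0.066]
eef_rot: [-0.164, 0.962, 0.036, 0.213]
contact_force: [-1.4, 0.1, -0.2]
width: 0.0284
grasp_force: 59.5
```

Emit:
drive_tool --steps '[[[0, 0, 0], [0.0003, 0.0001, -0.001], 0.2], [[0, 0, 0], [0, 0, 0], 0.2]]'

```text
t: 17.45
position: [0.5488, 0.2976, 0.0655]
eef_rot: [-0.164, 0.962, 0.036, 0.214]
contact_force: [-4.1, -1.9, 4.7]
width: 0.0287
grasp_force: 60.0
```

Emit:
drive_tool --steps '[[[0, 0, 0], [-0.0003, -0.0001, -0.0006], 0.2], [[0, 0, 0], [0, 0, 0], 0.2]]'

```text
t: 17.7
position: [0.5488, 0.2976, 0.0654]
eef_rot: [-0.164, 0.962, 0.036, 0.214]
contact_force: [-4.6, -1.8, 5.8]
width: 0.0287
grasp_force: 60.1
```

Emit:
drive_tool --steps '[[[0, 0, 0], [-0.0003, -0.0001, 0.0004], 0.36], [[0, 0, 0], [0, 0, 0], 0.42], [[0, 0, 0], [0, 0, 0], 0.5], [[0, 0, 0], [0, 0, 0], 0.55], [[0, 0, 0], [0, 0, 0], 0.55]]'

```text
t: 18.32
position: [0.5479, 0.2973, 0.0644]
eef_rot: [-0.164, 0.962, 0.036, 0.213]
contact_force: [0.2, 0.1, 0.4]
width: 0.0474
grasp_force: 0.0
```

Emit:
drive_tool --steps '[[[0, 0, 0], [-0.006, -0.002, 0.013], 0.55], [[0, 0, 0], [-0.012, -0.004, 0.026], 0.55], [[0, 0, 0], [-0.012, -0.006, 0.035], 0.55], [[0, 0, 0], [-0.01, -0.04, 0.03], 0.55], [[0, 0, 0], [-0.01, -0.06, 0.01], 0.55], [[-2.76, 7.86, 0], [0, -0.05, 0], 0.55], [[-2.76, 7.86, 0], [0, -0.045, 0], 0.55], [[-2.76, 7.86, 0], [0, -0.045, 0], 0.55]]'

```text
t: 19.32
position: [0.4984, 0.0438, 0.1815]
eef_rot: [-0.168, 0.986, -0.001, 0.0]
contact_force: [1.3, -0.5, 0.4]
width: 0.0471
grasp_force: 0.0
```

Run:
```python
from h import *
print(err(0))
balls('top',['a','c','s1']);balls('side',['a','c','s1'])
```

```text
(array([0.07, 0.04, 0.01]), array([0.4984, 0.0438, 0.1815]))
top a 81 [1.2 0.  0.5]
top c 86 [0.3 1.3 2.1]
top s1 80 [ 0.7  0.8 -0.3]
side a 54 [ 0.4 -1.2 -1.4]
side c 51 [-0.4 -1.9  0.4]
side s1 63 [-0.2 -1.2 -0.8]
```

Ball 2 is seated. Now the third ball.

Emit:
drive_tool --steps '[[[0, 0, -9], [0.001, -0.056, 0], 0.6], [[0, 0, -9], [0.001, -0.056, 0], 0.6], [[0, 0, -9], [0.001, -0.056, 0], 0.6], [[0, 0, 0], [0.001, -0.056, -0.01], 0.6], [[0, 0, 0], [0.001, -0.056, -0.02], 0.6], [[0, 0, 0], [0.001, -0.056, -0.02], 0.6], [[0, 0, 0], [0, -0.056, -0.03], 0.6], [[0, 0, 0], [0, 0, 0], 0.6]]'

```text
t: 20.42
position: [0.502, -0.3473, 0.0962]
eef_rot: [0.069, 0.998, 0.001, -0.002]
contact_force: [-0.4, 0.1, -0.6]
width: 0.0514
grasp_force: 0.0
```

Run:
```python
from h import *
print(err(0,np.radians(-7.66)))
```

```text
(array([-0.13, -0.17,  0.23]), array([ 0.502 , -0.3473,  0.0962]))
```

Emit:
drive_tool --steps '[[[0, 0, 0], [0.0025, -0.001, -0.015], 0.6], [[0, 0, 0], [0, 0, -0.025], 0.6], [[0, 0, 0], [0, 0, -0.015], 0.6], [[0, 0, 0], [0, 0, -0.01], 0.6], [[0, 0, 0], [0, 0, 0], 0.6], [[0, 0, 0], [0, 0, 0], 0.6]]'

```text
t: 21.18
position: [0.5072, -0.3469, 0.0351]
eef_rot: [0.066, 0.998, -0.0, 0.001]
contact_force: [0.4, 0.2, -0.2]
width: 0.0509
grasp_force: 0.0
```

Emit:
drive_tool --steps '[[[0, 0, 0], [-0.0025, -0.0015, -0.005], 0.6], [[0, 0, 0], [0, 0, -0.0045], 0.6], [[0, 0, 0], [0, 0, 0], 0.6], [[0, 0, 0], [0, 0, 0], 0.2], [[0, 0, 0], [0, 0, 0], 0.2], [[0, 0, 0], [0, 0, 0], 0.2], [[0, 0, 0], [0, 0, 0], 0.2], [[0, 0, 0], [0, 0, 0], 0.2]]'

```text
t: 22.18
position: [0.5043, -0.3491, 0.0253]
eef_rot: [0.067, 0.998, -0.001, 0.0]
contact_force: [-0.2, -2.8, 2.4]
width: 0.0287
grasp_force: 59.1
```

Emit:
drive_tool --steps '[[[0, 0, 0], [0, 0, 0.005], 0.2], [[0, 0, 0], [0, 0, 0.02], 0.2], [[0, 0, 0], [0, 0, 0.05], 0.2], [[0, 0, 0], [0, 0.01, 0.05], 0.2], [[0, 0, 0], [0, 0.04, 0.04], 0.2], [[0, 0, 9], [0, 0.05, 0], 0.2], [[0, 0, 9], [0, 0.055, 0], 0.2], [[0, 0, 9], [0, 0.055, 0], 0.2]]'

```text
t: 23.18
position: [0.5033, -0.1353, 0.1891]
eef_rot: [-0.171, 0.985, 0.002, -0.0]
contact_force: [0.3, 0.2, -0.9]
width: 0.0289
grasp_force: 59.3
```

Emit:
drive_tool --steps '[[[2.76, -7.86, 0], [0, 0.055, 0], 0.2], [[2.76, -7.86, 0], [0, 0.055, 0], 0.2], [[2.76, -7.86, 0], [0, 0.055, 0], 0.2], [[0, 0, 0], [0, 0.055, -0.01], 0.2], [[0, 0, 0], [0.005, 0.055, -0.02], 0.2], [[0, 0, 0], [0.02, 0.045, -0.025], 0.2], [[0, 0, 0], [0.025, 0.025, -0.025], 0.2], [[0, 0, 0], [0, 0, 0], 0.2]]'

```text
t: 24.18
position: [0.5505, 0.2089, 0.1041]
eef_rot: [-0.166, 0.963, 0.037, 0.208]
contact_force: [0.2, -0.9, -1.3]
width: 0.0289
grasp_force: 59.4
```

Run:
```python
from h import *
print(err(25))
```

```text
(array([ 0.04, -0.59, -0.27]), array([0.5505, 0.2089, 0.1041]))
```

Emit:
drive_tool --steps '[[[0, -0.3, -0.2], [0.01, 0.014, 0], 0.2], [[0, 0, 0], [0.006, 0.0015, -0.015], 0.2], [[0, 0, 0], [0, 0, -0.008], 0.2], [[0, 0, 0], [0, 0, 0], 0.2], [[0, 0, 0], [0, 0, 0], 0.2]]'

```text
t: 24.8
position: [0.57, 0.2219, 0.0867]
eef_rot: [-0.162, 0.962, 0.035, 0.216]
contact_force: [0.3, -0.2, -0.5]
width: 0.0291
grasp_force: 59.4
```

Emit:
drive_tool --steps '[[[0, 0, 0], [-0.0005, 0.0036, -0.006], 0.2], [[0, 0, 0], [0, 0, -0.006], 0.2], [[0, 0, 0], [0, 0, 0], 0.2], [[0, 0, 0], [0, 0, 0], 0.2]]'

```text
t: 25.3
position: [0.5695, 0.2259, 0.0745]
eef_rot: [-0.163, 0.962, 0.036, 0.216]
contact_force: [0.5, -0.3, -0.5]
width: 0.0288
grasp_force: 59.4
```

Run:
```python
from h import *
print(err(25))
```

```text
(array([0.01, 0.29, 0.19]), array([0.5695, 0.2259, 0.0745]))
```

Remaining: (0.0042, 0.001, -0.009).

Emit:
drive_tool --steps '[[[0, 0, 0], [0.0012, 0.0003, -0.0025], 0.2], [[0, 0, 0], [0.0012, 0.0003, -0.0025], 0.2], [[0, 0, 0], [0.0008, 0.0002, -0.0015], 0.2], [[0, 0, 0], [0, 0, 0], 0.2]]'

```text
t: 25.8
position: [0.5726, 0.2267, 0.0678]
eef_rot: [-0.163, 0.962, 0.036, 0.216]
contact_force: [-0.5, -0.2, -0.6]
width: 0.0288
grasp_force: 59.4
```

Emit:
drive_tool --steps '[[[0, 0, 0], [0.0004, 0.0001, -0.001], 0.2], [[0, 0, 0], [0.0003, 0.0001, -0.001], 0.2], [[0, 0, 0], [0, 0, 0], 0.2]]'

```text
t: 26.18
position: [0.5735, 0.2269, 0.0662]
eef_rot: [-0.163, 0.962, 0.035, 0.216]
contact_force: [-0.9, 0.1, -0.5]
width: 0.0288
grasp_force: 59.4
```

Emit:
drive_tool --steps '[[[0, 0, 0], [0.0002, 0, -0.001], 0.2], [[0, 0, 0], [0, 0, 0], 0.2]]'

```text
t: 26.42
position: [0.5738, 0.227, 0.0657]
eef_rot: [-0.163, 0.962, 0.036, 0.216]
contact_force: [-2.2, -1.3, 3.5]
width: 0.0287
grasp_force: 59.7
```

Emit:
drive_tool --steps '[[[0, 0, 0], [0, 0, -0.0006], 0.2], [[0, 0, 0], [0, 0, 0], 0.2]]'

```text
t: 26.68
position: [0.5739, 0.227, 0.0655]
eef_rot: [-0.163, 0.962, 0.036, 0.216]
contact_force: [-4.6, -0.5, 6.2]
width: 0.0288
grasp_force: 60.0
```

Emit:
drive_tool --steps '[[[0, 0, 0], [-0.0003, -0.0001, 0.0004], 0.36], [[0, 0, 0], [0, 0, 0], 0.42], [[0, 0, 0], [0, 0, 0], 0.5], [[0, 0, 0], [0, 0, 0], 0.55], [[0, 0, 0], [0, 0, 0], 0.55]]'

```text
t: 27.3
position: [0.5733, 0.2268, 0.0647]
eef_rot: [-0.163, 0.962, 0.036, 0.216]
contact_force: [0.8, -0.4, 0.4]
width: 0.0472
grasp_force: 0.0
```

Emit:
drive_tool --steps '[[[0, 0, 0], [-0.006, -0.002, 0.013], 0.55], [[0, 0, 0], [-0.012, -0.004, 0.026], 0.55], [[0, 0, 0], [-0.012, -0.006, 0.03], 0.55], [[0, 0, 0], [-0.01, -0.02, 0.01], 0], [[-2.76, 7.86, 0], [-0.01, -0.03, 0], 0], [[-2.76, 7.86, 0], [-0.01, -0.01, 0], 0], [[-2.76, 7.86, 0], [0, 0, 0], 0], [[0, 0, 0], [0, 0, 0], 0]]'

```text
t: 28.3
position: [0.5148, 0.1549, 0.1422]
eef_rot: [-0.167, 0.986, -0.001, 0.001]
contact_force: [-1.4, 1.1, -0.3]
width: 0.0003
grasp_force: 0.0
```

Run:
```python
from h import *
print(err(0))
balls('top',['a','b','c','s1']);balls('side',['a','b','c','s1'])
o=np.array([.5799,.2289]);R=np.array([[np.cos(psi),-np.sin(psi)],[np.sin(psi),np.cos(psi)]])
for y in (-.051-.012,-.051-.001): print(o+R@[-.0778,y])
im,d=cap('side'); cv2.imwrite('pics/s6.png',cv2.resize(im[90:210,190:310],(600,600),interpolation=2))
```

```text
(array([0.1 , 0.13, 0.14]), array([0.5148, 0.1549, 0.1422]))
a 0
b 0
top c 81 [ 1.  -0.5  0.9]
top s1 80 [0.9 0.8 0.2]
side a 52 [ 0.1 -1.7 -1. ]
side b 56 [ 0.5 -1.1 -0.8]
side c 50 [ 0.  -1.1  0.4]
side s1 63 [ 0.  -1.1 -0.2]
[0.52737576 0.14367651]
[0.52373022 0.15405485]
```

View pics/s6.png

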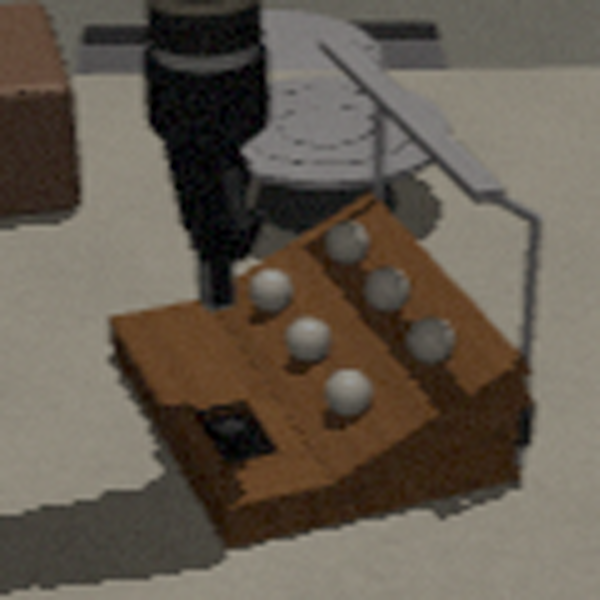

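All six wells are filled. The recess is at (237,430), and the shut gripper is above it.

Emit:
drive_tool --steps '[[[0, 0, 0], [0.0126, -0.0112, -0.02], 0], [[0, 0, 0], [0, 0, -0.03], 0], [[0, 0, 0], [0, 0, -0.025], 0], [[0, 0, 0], [0, 0, -0.008], 0], [[0, 0, 0], [0, 0, 0], 0], [[0, 0, 0], [0, 0, 0], 0]]'

```text
t: 29.2
position: [0.5269, 0.1438, 0.0629]
eef_rot: [-0.167, 0.986, -0.001, 0.004]
contact_force: [0.1, 0.3, 0.3]
width: -0.0
grasp_force: 0.0
```

Run:
```python
from h import *
print(err(0))
im,d=cap('side');P=cloud('side',d)
cv2.imwrite('pics/s7.png',np.clip(cv2.resize(im[140:200,200:270],(700,600),interpolation=2)*1.8,0,255).astype(np.uint8))
```

```text
(array([0.04, 0.53, 0.12]), array([0.5269, 0.1438, 0.0629]))
```

View pics/s7.png

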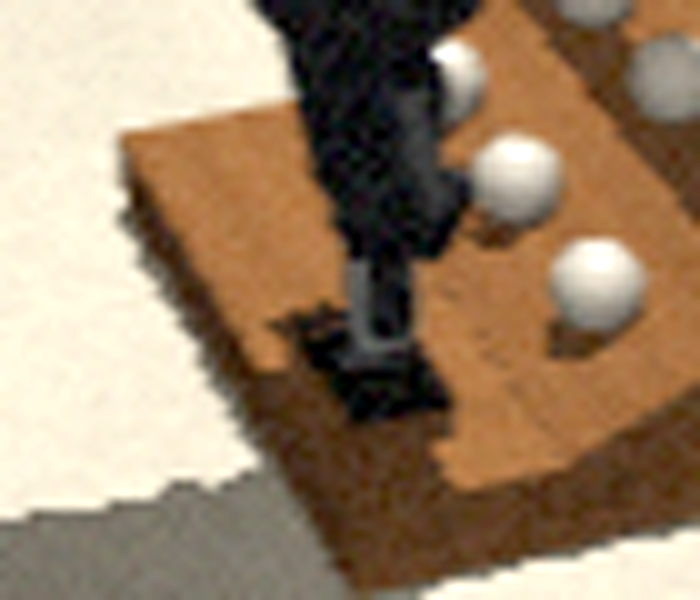

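The shut fingertips hang over the recess with free room on its near (-y) side. I lower them stepwise.

Emit:
drive_tool --steps '[[[0, 0, 0], [0, 0, -0.008], 0], [[0, 0, 0], [0, 0, -0.006], 0], [[0, 0, 0], [0, 0, 0], 0], [[0, 0, 0], [0, 0, 0], 0]]'

```text
t: 29.75
position: [0.5258, 0.1436, 0.0467]
eef_rot: [-0.167, 0.986, -0.001, 0.002]
contact_force: [-0.1, 0.3, 0.2]
width: -0.0002
grasp_force: 0.0
```

Emit:
drive_tool --steps '[[[0, 0, 0], [0, 0, -0.003], 0], [[0, 0, 0], [0, 0, 0], 0]]'

```text
t: 30.0
position: [0.5258, 0.1436, 0.0437]
eef_rot: [-0.167, 0.986, -0.001, 0.002]
contact_force: [-0.4, -0.6, -0.4]
width: -0.0003
grasp_force: 0.0
```

Emit:
drive_tool --steps '[[[0, 0, 0], [0.001, 0, -0.0018], 0], [[0, 0, 0], [0, 0, 0], 0]]'

```text
t: 30.25
position: [0.5269, 0.1436, 0.042]
eef_rot: [-0.167, 0.986, -0.001, 0.003]
contact_force: [-0.2, 0.5, -0.2]
width: 0.0002
grasp_force: 0.0
```

Emit:
drive_tool --steps '[[[0, 0, 0], [-0.0007, 0.0019, 0], 0], [[0, 0, 0], [-0.0007, 0.0019, 0], 0], [[0, 0, 0], [-0.0007, 0.0019, 0], 0], [[0, 0, 0], [0, 0, 0], 0]]'

```text
t: 30.75
position: [0.5248, 0.1495, 0.0422]
eef_rot: [-0.167, 0.986, -0.001, 0.003]
contact_force: [-0.2, 0.1, 1.1]
width: -0.0001
grasp_force: 0.0
```

Emit:
drive_tool --steps '[[[0, 0, 0], [-0.0007, 0.0019, 0], 0], [[0, 0, 0], [-0.0007, 0.0019, 0], 0], [[0, 0, 0], [0, 0, 0], 0]]'

```text
t: 31.12
position: [0.5234, 0.1533, 0.0421]
eef_rot: [-0.167, 0.986, -0.001, 0.003]
contact_force: [-0.3, -0.2, 0.4]
width: 0.0002
grasp_force: 0.0
```

Emit:
drive_tool --steps '[[[0, 0, 0], [-0.0007, 0.0019, 0], 0], [[0, 0, 0], [-0.0007, 0.0019, 0], 0], [[0, 0, 0], [0, 0, 0], 0]]'

```text
t: 31.5
position: [0.5223, 0.1565, 0.0422]
eef_rot: [-0.167, 0.986, -0.002, 0.003]
contact_force: [1.6, -2.7, -0.1]
width: 0.0001
grasp_force: 1.3
```

Emit:
drive_tool --steps '[[[0, 0, 0], [-0.0007, 0.0019, 0], 0], [[0, 0, 0], [-0.0007, 0.0019, 0], 0], [[0, 0, 0], [0, 0, 0], 0]]'

```text
t: 31.88
position: [0.5207, 0.1609, 0.0422]
eef_rot: [-0.167, 0.986, -0.001, 0.003]
contact_force: [0.8, -2.2, -0.9]
width: 0.0001
grasp_force: 1.1
```

The nub is moving at about 3 N. I continue to the end stop.

Emit:
drive_tool --steps '[[[0, 0, 0], [-0.0007, 0.0019, 0], 0], [[0, 0, 0], [-0.0007, 0.0019, 0], 0], [[0, 0, 0], [0, 0, 0], 0]]'

```text
t: 32.25
position: [0.5193, 0.1649, 0.0422]
eef_rot: [-0.167, 0.986, -0.001, 0.003]
contact_force: [1.2, -1.2, -0.1]
width: 0.0001
grasp_force: 1.0
```

Emit:
drive_tool --steps '[[[0, 0, 0], [-0.0003, 0.001, 0], 0], [[0, 0, 0], [-0.0003, 0.001, 0], 0], [[0, 0, 0], [0, 0, 0], 0]]'

```text
t: 32.62
position: [0.5192, 0.1651, 0.0422]
eef_rot: [-0.167, 0.986, -0.003, 0.003]
contact_force: [2.4, -5.8, -0.3]
width: -0.0001
grasp_force: 3.0
```

Emit:
drive_tool --steps '[[[0, 0, 0], [-0.0005, 0.0015, 0], 0], [[0, 0, 0], [0, 0, 0], 0]]'

```text
t: 32.88
position: [0.5191, 0.1653, 0.0422]
eef_rot: [-0.166, 0.986, -0.004, 0.003]
contact_force: [2.9, -8.2, -1.3]
width: -0.0002
grasp_force: 4.5
```

Emit:
drive_tool --steps '[[[0, 0, 0], [0.0012, -0.0035, 0], 0], [[0, 0, 0], [0.001, -0.003, 0], 0], [[0, 0, 0], [0, 0, 0.01], 0], [[0, 0, 0], [0, 0, 0.04], 0], [[0, 0, 0], [-0.02, -0.03, 0.05], 0], [[0, 0, 0], [-0.03, -0.06, 0.04], 0], [[0, 0, 0], [-0.03, -0.06, 0], 0], [[0, 0, 0], [0, -0.06, 0], 0]]'

```text
t: 33.88
position: [0.4472, -0.0327, 0.1758]
eef_rot: [-0.168, 0.986, -0.001, 0.004]
contact_force: [1.4, -0.6, -0.5]
width: -0.0
grasp_force: 0.0
```

Run:
```python
from h import *
print(manip.get_state()['position'])
balls('top',['a','b','c','s1'])
balls('side',['a','b','c','s1'])
im,d=cap('top'); cv2.imwrite('pics/s8.png',np.clip(cv2.resize(im[150:255,95:215],(680,595),interpolation=2)*1.6,0,255).astype(np.uint8))
```

```text
[ 0.44720292 -0.03265566  0.17581515]
top a 81 [1.7 0.2 0.4]
top b 79 [0.7 0.3 1.2]
top c 84 [1.  0.  1.5]
top s1 80 [ 1.   0.4 -0.1]
side a 53 [ 0.3 -1.4  0.9]
side b 56 [ 0.  -1.3 -0.4]
side c 52 [-0.2 -0.7  1. ]
side s1 63 [ 0.7 -1.3 -0.6]
```

View pics/s8.png

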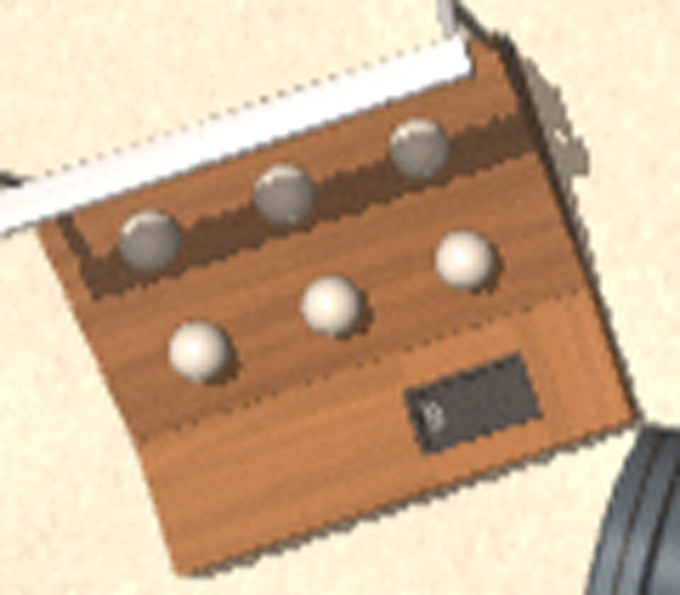

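The picture shows six seated balls, the nub at (433,415) at the recess's left end, and the arm clear of everything.

```bash
python3 -c "
from workcell import job;print(job.job_done())"
```

```text
the job is handed in; nothing more can be done
None
```

I handed the job in at about 34 s: all three balls measured within about 2 mm of their seats, the switch was pushed left to its end stop, and the arm touches nothing; no verdict came back.

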